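Set out the metalsmith's forming bench

ROBOT

A 6-joint arm with a two-finger parallel gripper is mounted at the origin on the work surface. World frame = base frame: x ahead of the robot, y to its left, z up, the work surface at z = 0. Lengths are in mm, angles in rad, forces in N, time in s.
With the tool pointing down it reaches from about 400 to 925 mm from the base axis. Payload 12.5 kg.
Tool frame: the origin (TCP) lies midway between the tips of the shut fingers; the grasp point (between the pads) lies 19 mm behind it; z points along the fingers, y is the line along which they close (so a half turn about z gives the same grasp; the last joint's range is limited). The gripper opens to 95 mm and grips with 3 to 60 N. Pads are 20 mm wide; open, the fingers measure 119 mm over their backs; the gripper's body (75 mm by 180 mm) begins 59 mm behind the grasp point.
Start: joints at [-0.106, 0.491, 1.559, -0, 1.092, -0.106], TCP at [625.021, 0.021, 177.661] pointing down, gripper open.
Joint ranges: [-3.1, 3.1], [-0.84, 2.19], [0.05, 2.79], [-1.13, 4.28], [0.06, 2.93], [-2.69, 2.69]. Speed limits (rad/s): [2.22, 2.22, 2.79, 3.14, 3.14, 3.14].

INTERFACE

Orientations are given as [roll, pitch, yaw] about the fixed x, y, z axes, in that order (R = Rz(yaw) Ry(pitch) Rx(roll)).
In Python, from cell import * gives the robot as it stands.
- The arm moves only by the tool servo_tool, never from a script. Its argument "moves" is one flat list of numbers, 5 for each row, row after row: the shift along the world's x, y, z as a fraction of full scale, then the turn about the world's z as a fraction of full scale, then the opening, from 0 (shut) to 1 (fully open). A call has 1 to 12 rows; each row is the pose to reach, as a shift and turn from the pose commanded when the call began, turning the shorter way round; what a row does not reach only later rows make up. Full scale, the value 1, is 400 mm for a shift and 180 degrees for a turn. A row lasts 1/12 s, in which the tool goes at most 41.7 mm and 7.16 degrees, less where a joint would pass 70% of its speed; a pose out of reach is approached as far as the arm can. A call with a number of a shift or a turn outside -1 to 1 is refused whole. A call with a gripper value outside its range is refused whole. The fingers move at their own pace and stop on an object; the grip force is fixed at half the most. Time passes only in rows, so rows that repeat a pose let the fingers close. It gives the time, the measured TCP pose, the force, the opening and the grip force at its end, in the units of the state.
- state(): the state, without advancing time (a new reading comes with each control period).
- read_camera(name): name is "scene" or "side" or "wrist"; returns (picture, depth): 384x512x3 uint8, blue, green, red; 384x512 float32, mm along the optical axis (not along the pixel's ray), 0 where there is no reading.
- get_calibration(name): a dict with "K" (3x3 intrinsics, pixels), "R" (3x3) and "t" (3): a world point X has camera coordinates R X + t. Camera axes: x right, y down, z forward; pixel columns grow to the right and rows downward; lengths in mm; the calibration is good to about 2 mm. The wrist camera is an equidistant fisheye: a pixel r from the principal point sees the ray r / f radians off the axis. A picture is of the moment at which its call begins: read the wrist's pose just before it. get_calibration takes no time and is no camera call; for the wrist camera it gives the pose at the moment of the call.
- job_done(): hands the job in; it is judged then, once.
The state is a dict: "t": time; "joints": joint angles; "qvel": joint speeds; "tau": joint torques, N m; "eef_pos": TCP position; "tcp_rot": TCP orientation; "ft_force": force on the tool from outside, world axes, zero at the start; "moment": the same for the moment, N m; "opening": opening from 0.0 (shut) to 1.0 (fully open); "grip_force": force on a finger pad.
Only numpy, scipy, OpenCV 4.12 (cv2) and the standard library are available. Lean on these libraries where they do the work, as an engineer would, in place of code of your own. Each camera call takes 0.05 s, during which the arm holds its last target. There are 200 camera calls.

TASK

Set out the forming bench: stand the cone mandrel in the middle of the rubber mat just left of the mushroom stake, and slip the copper ring down over it as far as it goes by its own weight. Put the dapping block in the middle of the flat steel bench block, with the copper dish the right way up in the middle of its top, and stand the lidded flux pot in the middle of the rubber mat just right of the bench block. Left and right are as seen from the robot's base, looking out over the bench; leave everything standing free and still.

Things in the scene. Friction and masses are not known exactly. Their poses are not given: they have to be found in the camera images.
- cone: loose cone mandrel of dark steel, about 0.45 kg, standing upright, 110 mm high: a round foot 50 mm across and 10 mm high, tapering evenly from 50 mm across at 10 mm height to a blunt tip 10 mm across at 110 mm. Origin at the centre of its underside, z up. Grip it firmly from above at about half its height, where it is about 30 mm across.
- ring: loose copper ring lying flat: outside 42 mm, hole 34 mm, 14 mm high, about 60 g. Origin at the centre of its underside, z along its axis. Over the cone it comes to rest with its underside about 50 mm above the cone's underside.
- dapping_block: loose dapping block of bright steel, 50 x 50 x 40 mm high, dark round dimples on the top and sides, about 0.6 kg. Origin at the centre of its underside, x and y square to its sides, z up; the top is flat (the dimples are only marks).
- dish: loose small round copper dish, open at the top, 56 mm across with upright sides, 18 mm high, flat foot 44 mm across, wall 3 mm, about 70 g. Origin at the centre of its underside, z up.
- pot: loose closed flux pot: white plastic cylinder 44 mm across with a grey lid 47 mm across (the lid spans 36 to 48 mm height), 48 mm high overall, about 120 g. Origin at the centre of its underside, z up.
- bench_block: fixed flat square plate of bright steel, the bench block, 80 x 80 x 22 mm high. Origin at the centre of its underside; x points roughly away from the robot, y roughly to the robot's left (within 0.2 rad), z up.
- stake: fixed mushroom stake: a low wooden base 70 x 70 x 30 mm carrying a domed round steel head 68 mm across, 72 mm high overall. Origin at the centre of its underside; axes as for the bench block.
- mat_stake: fixed round black rubber mat, 80 mm across, 3 mm thick, lying just left of the mushroom stake (robot's left, +y; centres about 120 mm apart). Origin at the centre of its underside. The two mats look alike: tell them by their neighbour.
- mat_block: fixed round black rubber mat, 80 mm across, 3 mm thick, lying just right of the bench block (robot's right, -y; centres about 120 mm apart). Origin at the centre of its underside.
Not all that is in view belongs to the job. What is shaped like the dapping_block but purple or yellow is not meant.

How it is judged:
By the outcome, as a careful person would: the job done as asked, in the order asked, and still so for the second after the job is handed in, with the robot touching nothing.
It also fails if it takes over 136 s, if anything falls off the work surface, if the arm or the gripper's body presses on something with over 40 N, if the wrist force passes 120 N, or if a joint passes its speed limit or range.

## Working session

There is one attempt and no reset: what is moved stays moved. The work goes in short steps, Python scripts to look and compute and a tool call to move; the robot and the scene stay as the last step left them, time stands still between calls to the robot, and variables do not carry over. Pictures are saved under pics/ and viewed, at most 14 in all, crops included, and the job is handed in when it is done.

Besides the shell and the picture viewer there is one more tool, called after ">>>" as a command line: name --argument value ..., lists and objects as JSON in quotes. servo_tool: Moves the arm, as the interface text tells. Its arguments: {"type":"object","properties":{"moves":{"type":"array"}},"required":["moves"]}

```bash
ls; mkdir -p pics; python3 - <<'E'
from cell import *
import cv2,numpy as np
for n in ["scene","side","wrist"]:
    c=get_calibration(n)
    im,d=read_camera(n); cv2.imwrite(f"pics/{n}0.png",im); np.savez(f"{n}0.npz",im=im,d=d,K=c["K"],R=c["R"],t=c["t"])
    print(n,np.round(c["K"],1).tolist(),np.round(c["R"],3).tolist(),np.round(c["t"],1).tolist(),(d>0).mean())
s=cv2.imread("pics/scene0.png");q=cv2.imread("pics/side0.png")
print(state()["t"],state()["opening"])
E
```

```text
pics
scene [[445.3, 0.0, 257.9], [0.0, 445.3, 192.7], [0.0, 0.0, 1.0]] [[-0.12, 0.993, 0.0], [0.807, 0.097, -0.582], [-0.578, -0.069, -0.813]] [51.2, -336.8, 1389.1] 0.9958038330078125
side [[434.8, 0.0, 262.9], [0.0, 434.8, 193.1], [0.0, 0.0, 1.0]] [[0.984, -0.177, -0.008], [-0.114, -0.596, -0.795], [0.136, 0.783, -0.607]] [-456.4, 78.4, 972.5] 0.996185302734375
wrist [[297.3, 0.0, 249.5], [0.0, 297.3, 191.4], [0.0, 0.0, 1.0]] [[1.0, -0.001, -0.0], [-0.0, -0.972, 0.234], [-0.0, -0.234, -0.972]] [-624.0, -26.7, 388.9] 0.9231465657552084
0.15 0.9984140591627757
```

View pics/scene0.png

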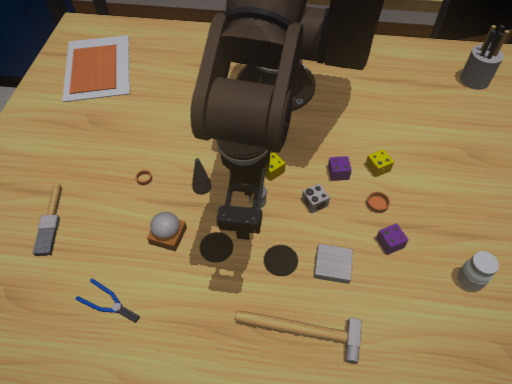

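View pics/side0.png

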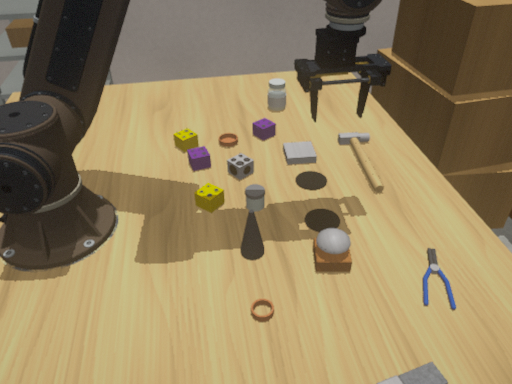

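View pics/wrist0.png

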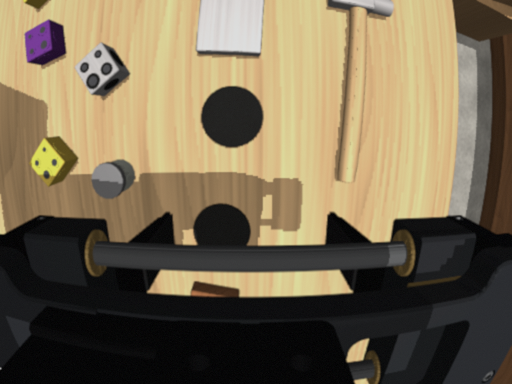

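The scene view's right is the robot's left (+y).
- **Stake and mats:** the stake is at (166,228), so the mat at (216,247) is mat_stake. The mat at (281,260) is mat_block, beside the bench block at (333,263).
- **Loose items:** cone (201,175), ring (144,177), dish (377,202).
- **Dapping block:** candidates are the bright steel cube at (316,198), purple ones at (340,168) and (393,238), and yellow ones at (272,166) and (380,161). The bright one fits.
- **Pot:** candidates are (260,195) beside the cone, with a grey lid, and the jar at (478,270), which is larger with a white lid. I'll confirm both in a crop.

```bash
cat > h.py <<'E'
import cv2,numpy as np
def load(f): return dict(np.load(f))
def pts(c):
    "world points per pixel from depth (pinhole views)"
    v,u=np.mgrid[:384,:512]; K=c["K"]; d=c["d"]
    X=np.stack([(u-K[0,2])/K[0,0]*d,(v-K[1,2])/K[1,1]*d,d],-1)
    return (X-c["t"])@c["R"]
def ray(c,uv,fish=False):
    K=c["K"]; x=(uv[0]-K[0,2])/K[0,0]; y=(uv[1]-K[1,2])/K[1,1]
    if fish:
        r=np.hypot(x,y); s=np.sinc(r/np.pi); D=np.array([x*s,y*s,np.cos(r)])
    else: D=np.array([x,y,1.])
    D=c["R"].T@D; return -c["R"].T@c["t"], D/np.linalg.norm(D)
def plane(c,uv,z,fish=False):
    o,D=ray(c,uv,fish); return o+D*(z-o[2])/D[2]
def tri(r1,r2):
    (o1,a),(o2,b)=r1,r2; s=np.linalg.lstsq(np.stack([a,-b],1),o2-o1,rcond=None)[0]
    p,q=o1+s[0]*a,o2+s[1]*b; return (p+q)/2,np.linalg.norm(p-q)
E
python3 - <<'E'
from h import *
s=cv2.imread("pics/side0.png")
cv2.imwrite("pics/crop1.png",cv2.resize(s[70:225,165:365],None,fx=3.8,fy=3.8,interpolation=cv2.INTER_CUBIC))
A=load("scene0.npz");B=load("side0.npz")
rois={"scene":(A,dict(cone=(185,150,215,196),ring=(132,166,157,188),dap=(300,180,332,214),dish=(364,190,392,215),pot=(252,180,270,210),jar=(458,250,500,292),bench=(312,242,356,286),stake=(146,208,190,250))),
"side":(B,dict(cone=(238,205,267,260),ring=(248,297,278,322),dap=(226,152,256,180),dish=(216,132,241,148),pot=(243,185,268,212),bench=(280,140,320,166),jar=(265,78,290,112),stake=(310,226,356,272)))}
for n,(c,r) in rois.items():
    P=pts(c)
    print(n,"table z",np.median(P[330:380,200:400,2]))
    for k,(x0,y0,x1,y1) in r.items():
        Q=P[y0:y1,x0:x1].reshape(-1,3);Q=Q[(Q[:,2]>4)&(Q[:,2]<140)]
        zt=np.percentile(Q[:,2],97);T=Q[Q[:,2]>zt-5]
        print(k,len(Q),"top",round(zt,1),"all mid",np.round((np.percentile(Q,2,0)+np.percentile(Q,98,0))/2,1)[:2],"ext",np.round(np.ptp(Q,0))[:2],"topc",np.round(T.mean(0),1),len(T))
E
```

```text
scene table z 0.1019838665999698
cone 456 top 106.8 all mid [ 424.  -149.1] ext [151.  79.] topc [ 416.7 -149.6  107.6] 25
ring 122 top 15.2 all mid [ 409.5 -305.1] ext [45. 53.] topc [ 408.5 -306.2   12.8] 79
dap 556 top 43.0 all mid [433.1 143.1] ext [111.  80.] topc [432.9 143.5  40.5] 303
dish 309 top 20.5 all mid [417.7 299.7] ext [57. 60.] topc [418.3 300.   18.2] 89
pot 92 top 50.0 all mid [430.1  16. ] ext [86. 16.] topc [447.5  15.6  48.1] 39
jar 1152 top 92.5 all mid [605.4 496.2] ext [93. 59.] topc [602.4 499.9  90.4] 442
bench 1238 top 25.1 all mid [602.5 192.3] ext [105.  93.] topc [603.6 193.1  22.4] 949
stake 1075 top 71.3 all mid [ 575.8 -200.8] ext [73. 96.] topc [ 571.6 -202.2   69.2] 245
side table z -0.9592062949888489
cone 828 top 105.4 all mid [420.3 -97. ] ext [ 74. 171.] topc [ 412.4 -154.2  106.3] 40
ring 230 top 14.8 all mid [ 406.3 -308.3] ext [41. 43.] topc [ 406.2 -308.4   12.6] 153
dap 492 top 40.9 all mid [427.8 136.3] ext [68. 70.] topc [427.5 139.3  38.9] 216
dish 176 top 17.6 all mid [413.6 297.6] ext [55. 60.] topc [414.2 297.2  15.6] 75
pot 452 top 48.8 all mid [440.3 -64.1] ext [ 57. 171.] topc [441.4 -11.6  49.5] 214
bench 608 top 22.8 all mid [596.2 189.2] ext [83. 87.] topc [597.2 188.6  20.6] 455
jar 521 top 89.8 all mid [596.1 490.7] ext [60. 61.] topc [597.5 495.   88.3] 96
stake 1437 top 70.0 all mid [ 562.7 -211.9] ext [ 74. 143.] topc [ 566.3 -206.9   68. ] 285
```

View pics/crop1.png

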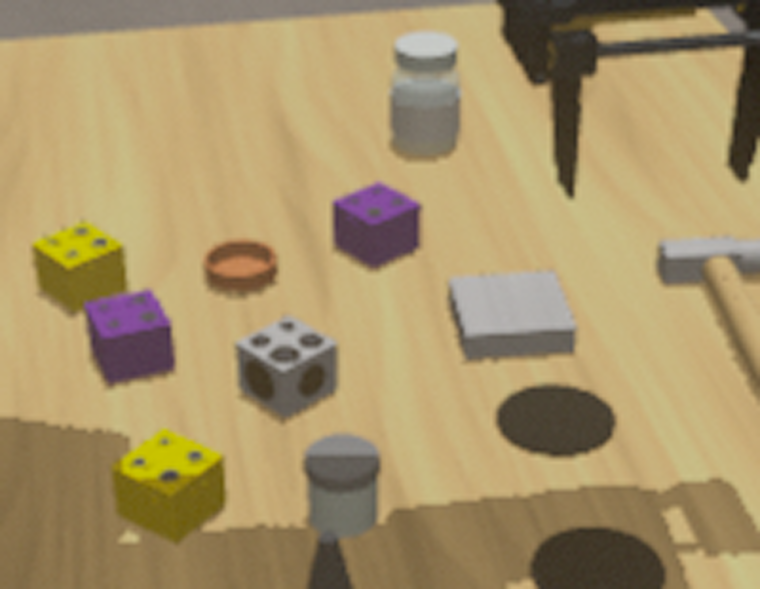

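The crop confirms both choices. The bright steel cube at crop (288,365) is the dapping block. The 50 mm grey-lidded pot at (342,485) is the flux pot; the jar at (425,95) is 90 mm tall, so it isn't meant. The two fixed cameras disagree by about 5 mm, so I'll measure with the wrist camera from two places.

>>> servo_tool --moves '[-0.3, -0.3, 0.35, 0, 1, -0.3, -0.3, 0.35, 0, 1, -0.3, -0.3, 0.35, 0, 1, -0.3, -0.3, 0.35, 0, 1, -0.3, -0.3, 0.35, 0, 1, -0.3, -0.3, 0.35, 0, 1, -0.3, -0.3, 0.35, 0, 1, -0.3, -0.3, 0.35, 0, 1]'

```text
t: 0.82
eef_pos: [505.1, -119.9, 317.2]
tcp_rot: [3.141, -0.0, 1.57]
ft_force: [0.4, 0.3, -0.1]
opening: 0.998
grip_force: 0.0
```

```bash
cat > snap.py <<'E'
import sys,cv2,numpy as np
from cell import *
n=sys.argv[1]; c=get_calibration("wrist"); im,d=read_camera("wrist"); s=state()
np.savez(n+".npz",im=im,d=d,K=c["K"],R=c["R"],t=c["t"]); cv2.imwrite(f"pics/{n}.png",im)
print(s["t"],np.round(s["eef_pos"],1),np.round(s["tcp_rot"],3),np.abs(s["qvel"]).max(),"cam",np.round(-c["R"].T@c["t"],1))
E
python3 snap.py w1
```

```text
0.8667 [ 505.2 -119.4  316.4] [-3.140e+00 -1.000e-03  1.571e+00] 0.017355479455966816 cam [504.3 -55.4 524.2]
```

>>> servo_tool --moves '[0, 0.6, 0, 0, 1, 0, 0.6, 0, 0, 1, 0, 0.6, 0, 0, 1, 0, 0.6, 0, 0, 1, 0, 0.6, 0, 0, 1, 0, 0.6, 0, 0, 1, 0, 0.6, 0, 0, 1, 0, 0.6, 0, 0, 1, 0, 0.6, 0, 0, 1]'

```text
t: 1.62
eef_pos: [505.0, 120.6, 316.3]
tcp_rot: [-3.139, 0.0, 1.572]
ft_force: [0.0, -0.5, -0.2]
opening: 1.001
grip_force: 0.0
```

```bash
python3 snap.py w2
```

```text
1.6667 [505.  119.9 316.6] [-3.14   0.     1.571] 0.020634211105647924 cam [504.5 185.2 523.2]
```

View pics/w1.png

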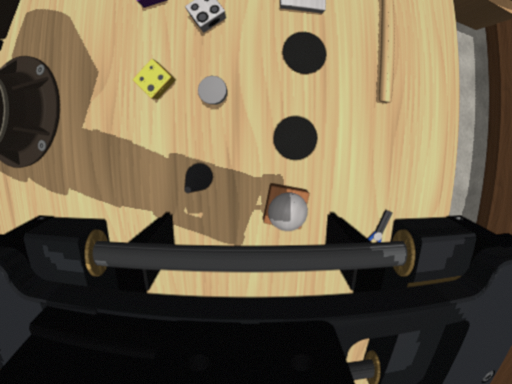

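View pics/w2.png

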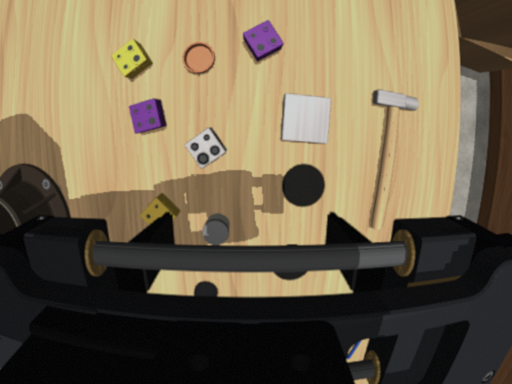

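w1: mat_block at (304,53), mat_stake (295,137), stake (287,207), cone (198,178), pot (212,90). w2: bench block (305,119), mat_block (303,185), pot (215,228), dapping block (205,147), dish (199,58). The ring is out of view and I'll look at it separately.

```bash
cat >> h.py <<'E'
def fpts(c):
    "world points per pixel of the fisheye wrist view"
    v,u=np.mgrid[:384,:512]; K=c["K"]; x=(u-K[0,2])/K[0,0]; y=(v-K[1,2])/K[1,1]; r=np.maximum(np.hypot(x,y),1e-9)
    k=np.tan(np.minimum(r,1.5))/r; X=np.stack([x*k,y*k,np.ones_like(x)],-1)*c["d"][...,None]
    return (X-c["t"])@c["R"]
def blob(c,m,z,near,R):
    "contour of the mask part within R px of near, cast on plane z: centre, size, yaw, image centroid"
    roi=np.zeros(m.shape,np.uint8); cv2.circle(roi,near,R,1,-1)
    cs,_=cv2.findContours((m.astype(np.uint8)&roi),cv2.RETR_EXTERNAL,cv2.CHAIN_APPROX_NONE)
    k=max(cs,key=cv2.contourArea); M=cv2.moments(k); px=(M["m10"]/M["m00"],M["m01"]/M["m00"])
    w=np.array([plane(c,p[0].astype(float),z,True)[:2] for p in k],np.float32)
    (cc,sz,a)=cv2.minAreaRect(w); (ec,er)=cv2.minEnclosingCircle(w)
    Mw=cv2.moments(w.reshape(-1,1,2)); cen=np.array([Mw["m10"],Mw["m01"]])/Mw["m00"]
    return dict(c=cen,rect=np.round(cc,1),sz=np.round(sz,1),ang=round(a,1),circ=np.round(ec,1),r=round(er,1),px=np.round(px,1),A=round(abs(Mw["m00"]),0))
E
python3 - <<'E'
from h import *
W=[load("w1.npz"),load("w2.npz")]
obj=dict(mat_stake=(3,[(295,137),None],40),mat_block=(3,[(304,53),(303,185)],40),cone=(110,[(198,178),None],25),pot=(48,[(212,90),(215,228)],28),
 dap=(40,[None,(205,147)],30),dish=(18,[None,(199,58)],25),bench=(22,[None,(305,119)],45),stake=(30,[(287,207),None],40))
for k,(z,ps,R) in obj.items():
    rays=[]
    for i,p in enumerate(ps):
        if p is None: continue
        c=W[i];P=fpts(c);Z=P[...,2];V=c["im"].max(-1)
        if k.startswith("mat"): m=(V<45)&(abs(Z)<12)
        elif k=="stake": m=(Z>15)&(Z<110)
        else: m=(Z>z*0.8)&(Z<z+15)
        b=blob(c,m,z,p,R); zz=np.median(Z[int(b["px"][1])-1:int(b["px"][1])+2,int(b["px"][0])-1:int(b["px"][0])+2])
        print(k,"w%d"%(i+1),"c",np.round(b["c"],1),"rect",b["rect"],b["sz"],b["ang"],"circ",b["circ"],b["r"],"zdepth",round(float(zz),1),"px",b["px"])
        rays.append(ray(c,b["px"],True))
    if len(rays)==2: print("   tri",np.round(tri(*rays)[0],1),round(tri(*rays)[1],1))
for c in W:
    Z=fpts(c)[...,2]; print("table",np.median(Z[80:180,340:370]),np.median(Z[60:160,250:270]))
E
```

```text
mat_stake w1 c [584.6 -83.5] rect [584.2 -83.4] [73.5 72.9] 1.3 circ [584.6 -83.3] 37.6 zdepth 3.7 px [294.7 137.6]
mat_block w1 c [600.9  70.8] rect [600.4  70.7] [74.4 73.2] 2.9 circ [600.8  70.8] 37.8 zdepth 3.0 px [303.9  52.4]
mat_block w2 c [600.5  71.7] rect [601.   72.3] [74.2 72.5] 0.7 circ [600.5  71.4] 37.7 zdepth 3.5 px [302.7 184.9]
   tri [601.   71.3  -1.2] 0.5
cone w1 c [ 418.1 -147.7] rect [ 418.3 -147.5] [16.3 18.1] 89.6 circ [ 417.4 -147.9] 10.3 zdepth 107.1 px [189.8 186.7]
pot w1 c [445.   -3.3] rect [445.1  -3.1] [44.1 45.2] 88.5 circ [444.9  -3.5] 23.7 zdepth 48.8 px [211.9  89.6]
pot w2 c [444.9  -0.8] rect [444.6  -0.6] [45.2 46.3] 0.6 circ [445.1  -1.1] 24.1 zdepth 48.1 px [215.2 231.6]
   tri [444.2  -2.8  41.8] 0.1
dap w2 c [430.1 143. ] rect [430.2 142.8] [51.7 49.8] 34.4 circ [430.6 143. ] 33.8 zdepth 40.6 px [204.7 147.3]
dish w2 c [415.7 298.7] rect [415.8 298.5] [54.  55.6] 87.2 circ [416.  298.6] 28.5 zdepth 4.0 px [198.   56.9]
bench w2 c [599.1 191.9] rect [599.5 191.8] [80.7 81. ] 86.2 circ [598.6 192.4] 54.5 zdepth 21.9 px [305.6 118.2]
stake w1 c [ 568.1 -204. ] rect [ 569.1 -206.1] [79.5 75.1] 79.6 circ [ 567.9 -201.5] 48.3 zdepth 69.2 px [285.8 207.5]
table 0.03468585765429204 -0.0033366550347236545
table 0.08020613790788012 -0.08817645860183265
```

>>> servo_tool --moves '[-0.1, -1, 0, 0, 1, -0.1, -1, 0, 0, 1, -0.1, -1, 0, 0, 1, -0.1, -1, 0, 0, 1, -0.1, -1, 0, 0, 1, -0.1, -1, 0, 0, 1, -0.1, -1, 0, 0, 1, -0.1, -1, 0, 0, 1, -0.1, -1, 0, 0, 1, -0.1, -1, 0, 0, 1, -0.1, -1, 0, 0, 1, -0.1, -1, 0, 0, 1]'

```text
t: 2.67
eef_pos: [464.0, -282.0, 316.8]
tcp_rot: [-3.141, -0.001, 1.567]
ft_force: [0.0, 0.8, 0.1]
opening: 1.001
grip_force: 0.0
```

>>> servo_tool --moves '[0, 0, 0, 0, 1, 0, 0, 0, 0, 1]'

```text
t: 2.83
eef_pos: [464.9, -279.3, 317.7]
tcp_rot: [3.141, -0.0, 1.571]
ft_force: [1.1, -0.2, -0.3]
opening: 1.001
grip_force: 0.0
```

```bash
python3 snap.py w3; python3 - <<'E'
from h import *
c=load("w3.npz");P=fpts(c);Z=P[...,2]
def pix(X):
    q=c["R"]@X+c["t"]; th=np.arctan2(np.hypot(q[0],q[1]),q[2]);return tuple(int(v) for v in c["K"][:2,2]+297.3*th*q[:2]/np.hypot(q[0],q[1]))
for k,X,z,R in [("cone",(418,-148,110),110,20),("cone60",(418,-148,60),60,30),("conefoot",(418,-148,10),10,45),("ring",(408,-307,14),14,25),("stake",(568,-204,30),30,45),("mat_stake",(584,-83,3),3,40)]:
    p=pix(np.array(X,float))
    m=(c["im"].max(-1)<45)&(abs(Z)<12) if k[0]=="m" else (Z>(z*.8 if z>20 else z*.45))&(Z<z+60 if z<100 else Z<130)
    if k=="cone60": m&=(Z<75)
    b=blob(c,m,z,p,R);print(k,p,np.round(b["c"],1),b["rect"],b["sz"],b["ang"],b["circ"],b["r"],b["px"])
hsv=cv2.cvtColor(c["im"],cv2.COLOR_BGR2HSV);p=pix(np.array([408,-307,14.]));print(hsv[p[1]-14:p[1]+15:2,p[0],:].tolist())
E
```

```text
2.8833 [ 465.1 -279.1  317.8] [ 3.141 -0.     1.572] 0.00738520582367761 cam [ 464.1 -214.8  524.7]
cone (215, 74) [ 416.6 -155.1] [ 416.6 -155.4] [15.7 16.9] 88.4 [ 416.3 -155.2] 9.2 [214.9  79.3]
cone60 (219, 79) [ 419.3 -158.7] [ 416.  -155.2] [32.9 28.8] 29.6 [ 414.9 -153.7] 17.2 [220.4  85.9]
conefoot (222, 83) [ 418.3 -157.1] [ 414.8 -153.1] [48.3 47.2] 38.3 [ 413.9 -152.5] 25.4 [222.6  88.4]
ring (217, 174) [ 407.2 -306.8] [ 406.5 -307.2] [41.  40.7] 89.6 [ 407.3 -306.6] 21.3 [216.9 174.3]
stake (311, 115) [ 569.  -203.9] [ 570.1 -203.6] [71.5 76.1] 78.7 [ 568. -205.] 47.1 [311.7 115.9]
mat_stake (317, 50) [584.7 -84.1] [584.5 -84.1] [74.6 72. ] 3.5 [584.7 -84. ] 38.0 [317.1  51. ]
[[17, 106, 130], [14, 117, 100], [9, 139, 119], [15, 110, 128], [17, 104, 130], [17, 107, 129], [17, 107, 129], [19, 98, 164], [20, 96, 204], [18, 102, 148], [17, 104, 132], [16, 107, 122], [9, 142, 86], [12, 126, 123], [17, 104, 132]]
```

View pics/w3.png

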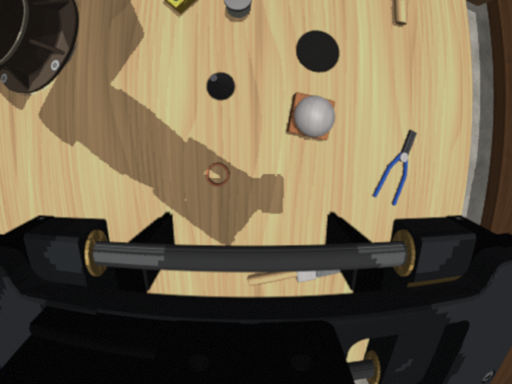

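w3 shows the cone at (220,86) with its whole foot visible, the ring at (217,174), the stake at (312,116) and mat_stake at (318,51). That puts the cone's foot at (414.5,-152.8) and the ring at (407,-307).

>>> servo_tool --moves '[-0.126, 0.318, -0.4, 0, 1, -0.126, 0.318, -0.4, 0, 1, -0.126, 0.318, -0.4, 0, 1, -0.126, 0.318, -0.4, 0, 1, -0.126, 0.318, -0.4, 0, 1, -0.126, 0.318, -0.4, 0, 1, -0.126, 0.318, -0.4, 0, 1, -0.126, 0.318, -0.48, 0, 1, -0.126, 0.318, -0.56, 0, 1, -0.126, 0.318, -0.63, 0, 1, -0.126, 0.318, -0.695, 0, 1, -0.126, 0.318, -0.695, 0, 1]'

```text
t: 3.88
eef_pos: [414.5, -152.9, 37.3]
tcp_rot: [-3.139, -0.002, 1.571]
ft_force: [0.1, -0.9, -0.4]
opening: 1.001
grip_force: 0.0
```

>>> servo_tool --moves '[0, 0, 0, 0, 0, 0, 0, 0, 0, 0, 0, 0, 0, 0, 0, 0, 0, 0, 0, 0, 0, 0, 0, 0, 0, 0, 0, 0, 0, 0, 0, 0, 0, 0, 0, 0, 0, 0, 0, 0]'

```text
t: 4.55
eef_pos: [414.7, -152.8, 39.9]
tcp_rot: [3.141, 0.0, 1.571]
ft_force: [-0.5, -0.2, -0.2]
opening: 0.495
grip_force: 0.0
```

>>> servo_tool --moves '[0, 0, 0, 0, 0, 0, 0, 0, 0, 0, 0, 0, 0, 0, 0, 0, 0, 0, 0, 0, 0, 0, 0, 0, 0, 0, 0, 0, 0, 0, 0, 0, 0, 0, 0, 0, 0, 0, 0, 0]'

```text
t: 5.22
eef_pos: [414.5, -152.7, 39.6]
tcp_rot: [-3.141, -0.0, 1.571]
ft_force: [0.3, -0.0, -2.7]
opening: 0.219
grip_force: 29.2
```

>>> servo_tool --moves '[0, 0, 0.05, 0, 0, 0, 0, 0.1, 0, 0, 0, 0, 0.2, 0, 0, 0, 0, 0.2, 0, 0, 0, 0, 0.2, 0, 0]'

```text
t: 5.63
eef_pos: [415.3, -153.1, 120.8]
tcp_rot: [3.138, 0.002, 1.571]
ft_force: [-0.4, -0.3, -4.9]
opening: 0.223
grip_force: 28.9
```

```bash
python3 - <<'E'
from cell import *
import cv2,numpy as np
c=get_calibration("side");im,d=read_camera("side");np.savez("sideA.npz",im=im,d=d,K=c["K"],R=c["R"],t=c["t"])
X=np.array([415,-153,80.]);q=c["R"]@X+c["t"];p=(c["K"]@q)[:2]/q[2];u,v=int(p[0]),int(p[1]);print(u,v,state()["opening"])
cv2.imwrite("pics/sA.png",cv2.resize(im[v-90:v+70,u-80:u+80],None,fx=3.5,fy=3.5,interpolation=cv2.INTER_CUBIC))
E
```

```text
251 222 0.21804794211590459
```

View pics/sA.png

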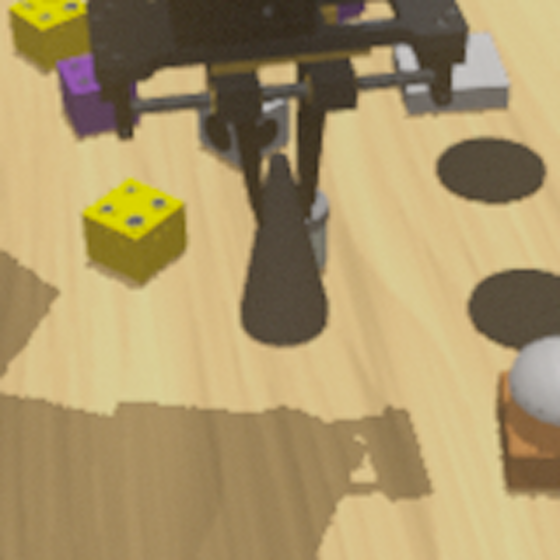

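The cone hangs upright in the fingers at crop (285,260). I'll check how far below the TCP its foot is and its offset.

```bash
python3 - <<'E'
from h import *
c=load("sideA.npz");P=pts(c)
o,D=ray(c,(252.4,229.8));print("bottom z",(o+D*((-178-o[1])/D[1])))
R=P[150:233,236:270].reshape(-1,3);R=R[(R[:,2]>15)&(R[:,2]<140)&(abs(R[:,1]+160)<40)]
for z in range(20,140,8):
    Q=R[abs(R[:,2]-z)<4]
    if len(Q)>5: print(z,len(Q),np.round(np.ptp(Q[:,0]),1),np.round(Q[:,0].min()/2+Q[:,0].max()/2,1),round(Q[:,1].min(),1))
E
```

```text
bottom z [ 411.93411719 -178.           84.25373203]
84 66 49.6 414.0 -179.3
92 97 46.4 412.3 -178.3
100 92 45.8 413.9 -179.3
108 97 43.4 413.7 -176.3
116 79 39.0 413.6 -174.0
124 77 35.6 413.6 -172.4
132 76 32.9 413.3 -171.4
```

>>> servo_tool --moves '[0.425, 0.1725, 0, 0, 0, 0.425, 0.1725, 0, 0, 0, 0.425, 0.1725, 0, 0, 0, 0.425, 0.1725, 0, 0, 0, 0.425, 0.1725, 0, 0, 0, 0.425, 0.1725, 0, 0, 0, 0.425, 0.1725, -0.06, 0, 0, 0.425, 0.1725, -0.12, 0, 0, 0.425, 0.1725, -0.16, 0, 0, 0.425, 0.1725, -0.18, 0, 0, 0.425, 0.1725, -0.188, 0, 0, 0.425, 0.1725, -0.188, 0, 0]'

```text
t: 6.68
eef_pos: [583.6, -83.7, 45.0]
tcp_rot: [-3.14, -0.0, 1.571]
ft_force: [-6.3, 1.3, 15.0]
opening: 0.208
grip_force: 30.8
```

>>> servo_tool --moves '[0, 0, -0.002, 0, 0, 0, 0, -0.003, 0, 0, 0, 0, -0.004, 0, 0, 0, 0, -0.005, 0, 0, 0, 0, -0.005, 0, 0]'

```text
t: 7.1
eef_pos: [583.9, -83.7, 44.8]
tcp_rot: [3.142, 0.0, 1.571]
ft_force: [-11.1, 2.4, 31.9]
opening: 0.212
grip_force: 32.7
```

>>> servo_tool --moves '[0, 0, 0.006, 0, 0.2, 0, 0, 0.006, 0, 0.7, 0, 0, 0.006, 0, 0.7, 0, 0, 0.006, 0, 0.7, 0, 0, 0.006, 0, 0.7, 0, 0, 0.006, 0, 0.7, 0, 0, 0.006, 0, 0.7, 0, 0, 0.006, 0, 0.7, 0, 0, 0.006, 0, 0.7, 0, 0, 0.006, 0, 0.7]'

```text
t: 7.93
eef_pos: [584.6, -83.8, 44.8]
tcp_rot: [3.142, 0.0, 1.571]
ft_force: [-0.0, 0.8, -0.3]
opening: 0.697
grip_force: 0.0
```

>>> servo_tool --moves '[0, 0, 0.1, 0, 0.7, 0, 0, 0.2, 0, 0.7, 0, 0, 0.3, 0, 0.7, 0, 0, 0.4, 0, 0.7, 0, -0.3, 0.68, 0, 0.7, 0, -0.3, 0.68, 0, 0.7, 0, -0.3, 0.68, 0, 0.7, 0, -0.3, 0.68, 0, 0.7, 0, -0.3, 0.68, 0, 0.7, 0, -0.3, 0.68, 0, 0.7]'

```text
t: 8.77
eef_pos: [584.6, -205.0, 317.6]
tcp_rot: [3.14, 0.001, 1.569]
ft_force: [-0.5, 0.6, -0.8]
opening: 0.699
grip_force: 0.0
```

```bash
cat > loc.py <<'E'
from h import *
def pix(c,X):
    q=c["R"]@np.array(X,float)+c["t"]; h=np.hypot(q[0],q[1]); th=np.arctan2(h,q[2]);return tuple(int(v) for v in c["K"][:2,2]+c["K"][0,0]*th*q[:2]/h)
def foot(c,X,r,zlo,zhi,zp):
    "blob of points with height in zlo..zhi near X, outline cast on plane zp"
    P=fpts(c);m=(P[...,2]>zlo)&(P[...,2]<zhi)&(np.hypot(P[...,0]-X[0],P[...,1]-X[1])<r)
    b=blob(c,m,zp,pix(c,(*X,zp)),70); return b
def show(k,b): print(k,np.round(b["c"],1),"rect",b["rect"],b["sz"],b["ang"],"circ",b["circ"],b["r"])
def mat(c,X):
    P=fpts(c);m=(c["im"].max(-1)<45)&(P[...,2]<30); b=blob(c,m,3,pix(c,(*X,3)),60);return b
E
python3 snap.py w4; python3 - <<'E'
from loc import *
c=load("w4.npz")
show("mat",mat(c,(584,-84)));show("cone foot",foot(c,(584,-84),45,7,130,13));show("cone tip",foot(c,(584,-84),45,107,130,113))
E
```

```text
8.8167 [ 584.3 -203.8  316.3] [-3.141 -0.     1.57 ] 0.027208123034006458 cam [ 583.6 -140.3  524.5]
mat [585.1 -83.6] rect [585.  -83.6] [73.5 73.2] 45.6 circ [585.1 -83.5] 37.5
cone foot [584.  -83.5] rect [584.1 -83.1] [48.8 47.5] 89.9 circ [583.8 -83.5] 25.4
cone tip [583.8 -84.3] rect [584.  -84.5] [11.3 10.9] 89.8 circ [583.9 -84.4] 6.1
```

The cone stands at (584,-83.7) and the mat centre is (585,-83.6), so it's in the middle. Next, the ring.

>>> servo_tool --moves '[-0.444, -0.258, -0.4, 0, 0.7, -0.444, -0.258, -0.4, 0, 0.7, -0.444, -0.258, -0.4, 0, 0.7, -0.444, -0.258, -0.4, 0, 0.7, -0.444, -0.258, -0.4, 0, 0.7, -0.444, -0.258, -0.4, 0, 0.7, -0.444, -0.258, -0.4, 0, 0.7, -0.444, -0.258, -0.5, 0, 0.7, -0.444, -0.258, -0.6, 0, 0.7, -0.444, -0.258, -0.69, 0, 0.7, -0.444, -0.258, -0.75, 0, 0.7, -0.444, -0.258, -0.765, 0, 0.7]'

```text
t: 9.82
eef_pos: [405.7, -304.2, 7.0]
tcp_rot: [-3.137, -0.005, 1.572]
ft_force: [0.8, 0.4, 0.3]
opening: 0.697
grip_force: 0.0
```

>>> servo_tool --moves '[0, 0, -0.009, 0, 0.7, 0, 0, -0.018, 0, 0.7, 0, 0, -0.018, 0, 0, 0, 0, -0.018, 0, 0, 0, 0, -0.018, 0, 0, 0, 0, -0.018, 0, 0, 0, 0, -0.018, 0, 0, 0, 0, -0.018, 0, 0, 0, 0, -0.018, 0, 0, 0, 0, -0.018, 0, 0]'

```text
t: 10.65
eef_pos: [407.0, -307.0, 3.8]
tcp_rot: [3.141, 0.0, 1.571]
ft_force: [0.5, 0.2, 0.2]
opening: 0.198
grip_force: 0.0
```

>>> servo_tool --moves '[0, 0, 0, 0, 0, 0, 0, 0, 0, 0, 0, 0, 0, 0, 0]'

```text
t: 10.9
eef_pos: [407.0, -307.0, 3.6]
tcp_rot: [3.142, -0.0, 1.571]
ft_force: [0.1, 0.4, -0.4]
opening: 0.018
grip_force: 0.0
```

```bash
python3 - <<'E'
from cell import *
import cv2,numpy as np
c=get_calibration("side");im,d=read_camera("side");np.savez("sideB.npz",im=im,d=d,K=c["K"],R=c["R"],t=c["t"])
X=np.array([407,-307,10.]);q=c["R"]@X+c["t"];p=(c["K"]@q)[:2]/q[2];u,v=int(p[0]),int(p[1]);print(u,v,state()["opening"],state()["grip_force"])
cv2.imwrite("pics/sB.png",cv2.resize(im[v-80:v+40,u-60:u+60],None,fx=4.5,fy=4.5,interpolation=cv2.INTER_CUBIC))
E
```

```text
261 308 0.008501588605804881 0.0
```

View pics/sB.png

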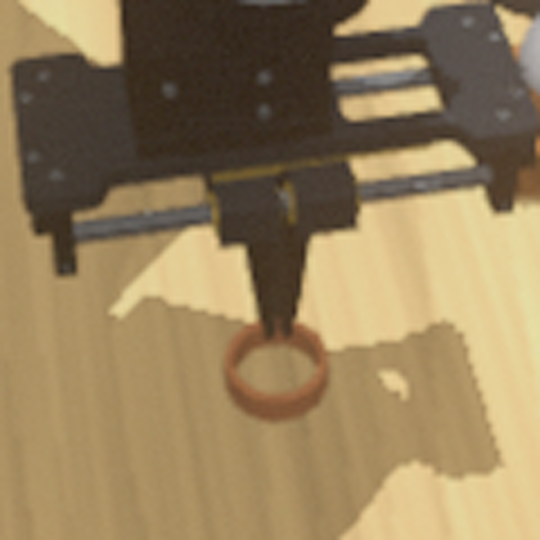

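The fingers shut above and behind the ring without touching it: the tips are at crop (277,330) and the ring centre is at (277,370). The cone's narrow opening of 21 mm also suggests the tips sit higher than the TCP reading. I'll measure them.

```bash
python3 - <<'E'
from h import *
c=load("sideB.npz");P=pts(c)
for v in range(278,312,2):
    u0=261-60+60; row=P[v,250:275]; k=c["im"][v,250:275].max(-1)<70
    j=row[k]; print(v,k.sum(),np.round(np.median(j,0),1) if k.sum() else "", np.round(P[v,262],1), c["im"][v,262].tolist())
m=(cv2.cvtColor(c["im"],cv2.COLOR_BGR2HSV)[...,1]>125)
R=P[295:325,245:280][m[295:325,245:280]];R=R[R[:,2]>4];print("ring",np.round((R.min(0)+R.max(0))/2,1),np.ptp(R,0))
from cell import *
s=state();print(s["eef_pos"],s["joints"],s["t"])
E
```

```text
278 16 [ 394.9 -341.7  131.5] [ 402.2 -340.4  128.7] [44, 57, 69]
280 13 [ 392.2 -342.   128.2] [ 402.  -341.8  125.6] [45, 57, 70]
282 10 [ 403.5 -318.1   93.7] [ 406.5 -314.2   88.9] [34, 52, 65]
284 9 [ 404.3 -318.5   88.2] [ 406.5 -314.    83.7] [41, 56, 71]
286 6 [ 401.6 -317.5   83.9] [ 406.5 -313.9   78.6] [40, 55, 69]
288 7 [ 402.  -318.6   79.5] [ 406.4 -313.9   73.5] [36, 55, 68]
290 4 [ 401.5 -317.7   73.8] [ 406.6 -312.8   67. ] [34, 52, 69]
292 2 [ 401.2 -319.1   70.4] [ 406.6 -312.3   61.2] [37, 56, 71]
294 2 [ 409.8 -318.6   62.7] [ 406.6 -312.1   55.7] [41, 59, 73]
296 3 [ 401.9 -317.5   57.6] [ 406.4 -312.7   51.2] [41, 58, 72]
298 2 [ 400.9 -319.7   55.5] [ 406.1 -314.2   47.8] [44, 63, 83]
300 0  [ 409.8 -291.6   13.9] [48, 70, 95]
302 0  [ 409.8 -291.7    8.4] [54, 79, 116]
304 0  [ 4.101e+02 -2.895e+02 -1.000e-01] [68, 100, 135]
306 0  [ 409.4 -293.3   -0.9] [90, 135, 162]
308 0  [ 4.084e+02 -2.987e+02  3.000e-01] [92, 135, 161]
310 0  [ 407.8 -302.3   -0.7] [94, 137, 163]
ring [ 406.4 -308.7   32.2] [40.2435517  39.8601886  56.36747894]
[ 407.0022351  -306.96517773    3.63729348] [-7.75858856e-01  5.88812343e-01  1.99866893e+00  1.09557267e-04
  5.54119977e-01 -7.75945609e-01] 10.95
```

The depth shows the tips ending near z 46 while the TCP reads 3.6. The cone's opening fits this too: 20.8 mm across means contact at 83 mm, with the TCP at 40. So the real fingertips are about 43 mm above the reported TCP, and I'll allow for that from here. Opening and descending slowly, watching the force.

>>> servo_tool --moves '[0, 0, 0, 0, 0.7, 0, 0, 0, 0, 0.7, 0, 0, 0, 0, 0.7, 0, 0, 0, 0, 0.7, 0, 0, 0, 0, 0.7, 0, 0, 0, 0, 0.7, 0, 0, 0, 0, 0.7, 0, 0, 0, 0, 0.7, 0, 0, 0, 0, 0.7, 0, 0, 0, 0, 0.7, 0, 0, 0, 0, 0.7]'

```text
t: 11.87
eef_pos: [407.0, -307.0, 3.7]
tcp_rot: [3.141, 0.0, 1.571]
ft_force: [-0.8, 0.3, 0.3]
opening: 0.681
grip_force: 0.0
```

>>> servo_tool --moves '[0, 0, -0.03, 0, 0.7, 0, 0, -0.06, 0, 0.7, 0, 0, -0.08, 0, 0.7, 0, 0, -0.09, 0, 0.7, 0, 0, -0.095, 0, 0.7, 0, 0, -0.1, 0, 0.7, 0, 0, -0.1, 0, 0.7]'

```text
t: 12.45
eef_pos: [407.0, -307.0, -36.4]
tcp_rot: [3.142, -0.0, 1.571]
ft_force: [0.3, 0.5, -0.6]
opening: 0.699
grip_force: 0.0
```

```bash
python3 - <<'E'
from cell import *
import cv2,numpy as np
from h import *
c=get_calibration("side");im,d=read_camera("side");c=dict(im=im,d=d,K=c["K"],R=c["R"],t=c["t"])
q=c["R"]@np.array([407,-307,10.])+c["t"];p=(c["K"]@q)[:2]/q[2];u,v=int(p[0]),int(p[1]);print(u,v,state()["opening"],state()["ft_force"],state()["eef_pos"])
cv2.imwrite("pics/sC.png",cv2.resize(im[v-70:v+30,u-50:u+50],None,fx=5.5,fy=5.5,interpolation=cv2.INTER_CUBIC))
E
```

```text
261 308 0.699336162616332 [ 0.01746624 -0.09539395 -0.20295948] [ 407.11185624 -307.04621732  -36.15369383]
```

View pics/sC.png

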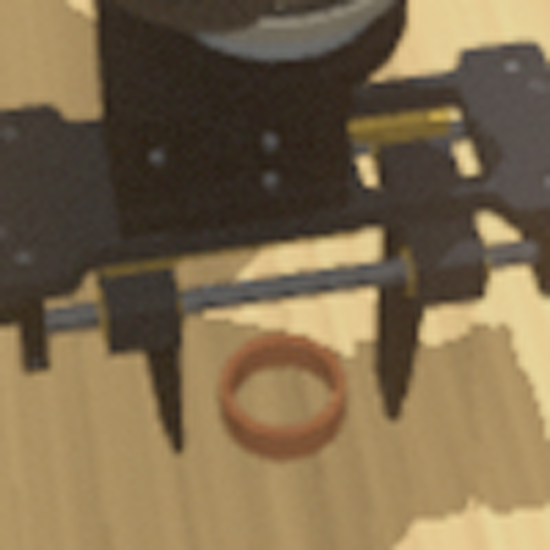

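The fingers now straddle the ring: tips at crop (180,450) and (393,418), ring at (283,395). Closing and lifting a little.

>>> servo_tool --moves '[0, 0, -0.004, 0, 0, 0, 0, -0.004, 0, 0, 0, 0, -0.004, 0, 0, 0, 0, -0.004, 0, 0, 0, 0, -0.004, 0, 0, 0, 0, -0.004, 0, 0, 0, 0, -0.004, 0, 0, 0, 0, -0.004, 0, 0]'

```text
t: 13.17
eef_pos: [407.2, -307.3, -36.7]
tcp_rot: [3.141, 0.001, 1.571]
ft_force: [-3.9, 1.8, 13.0]
opening: 0.439
grip_force: 31.8
```

>>> servo_tool --moves '[0, 0, 0.1, 0, 0, 0, 0, 0.2, 0, 0, 0, 0, 0.3, 0, 0, 0, 0, 0.35, 0, 0, 0, 0, 0.35, 0, 0, 0, 0, 0.35, 0, 0, 0, 0, 0.35, 0, 0]'

```text
t: 13.75
eef_pos: [406.6, -306.6, 101.4]
tcp_rot: [-3.141, -0.001, 1.571]
ft_force: [-0.5, -0.6, -0.9]
opening: 0.436
grip_force: 30.0
```

```bash
python3 - <<'E'
from cell import *
from h import *
s=state();print(s["eef_pos"],s["opening"],s["ft_force"])
for n in ("side","scene"):
    c=get_calibration(n);im,d=read_camera(n);c=dict(im=im,d=d,K=c["K"],R=c["R"],t=c["t"])
    P=pts(c);h=cv2.cvtColor(im,cv2.COLOR_BGR2HSV)
    m=(h[...,1]>115)&(h[...,0]<16)&(P[...,2]>70)&(P[...,2]<180)&(np.hypot(P[...,0]-407,P[...,1]+307)<60)
    R=P[m];print(n,m.sum());
    if len(R): print("mid",np.round((np.percentile(R,2,0)+np.percentile(R,98,0))/2,1),np.round(np.percentile(R[:,2],[2,50,98]),1),np.round(np.ptp(R,0)))
E
```

```text
[ 406.62424385 -306.61739671  101.35159219] 0.4356019863950953 [-0.46213479 -0.5666489  -0.94932486]
side 429
mid [ 406.7 -307.7  158.7] [140.1 149.8 177.4] [57. 42. 40.]
scene 95
mid [ 410.1 -298.7  151.9] [138.5 147.8 165.4] [53. 31. 39.]
```

The ring is held (42 mm opening). The fingers touched the table at TCP -36.7, so tips and ring underside are TCP + 37. On to the cone, staying high.

>>> servo_tool --moves '[0.442, 0.558, 0.05, 0, 0, 0.442, 0.558, 0.05, 0, 0, 0.442, 0.558, 0.05, 0, 0, 0.442, 0.558, 0.05, 0, 0, 0.442, 0.558, 0.05, 0, 0, 0.442, 0.558, 0.05, 0, 0, 0.442, 0.558, 0.05, 0, 0, 0.442, 0.558, 0.05, 0, 0, 0.442, 0.558, 0.05, 0, 0, 0.442, 0.558, 0.05, 0, 0, 0.442, 0.558, 0.05, 0, 0, 0.442, 0.558, 0.05, 0, 0]'

```text
t: 14.85
eef_pos: [583.1, -84.8, 121.7]
tcp_rot: [-3.141, -0.0, 1.569]
ft_force: [-0.2, -0.6, -0.1]
opening: 0.435
grip_force: 30.0
```

>>> servo_tool --moves '[0, 0, -0.05, 0, 0, 0, 0, -0.1, 0, 0, 0, 0, -0.15, 0, 0, 0, 0, -0.19, 0, 0, 0, 0, -0.22, 0, 0, 0, 0, -0.235, 0, 0, 0, 0, -0.245, 0, 0, 0, 0, -0.245, 0, 0]'

```text
t: 15.52
eef_pos: [583.6, -84.3, 23.8]
tcp_rot: [-3.141, -0.0, 1.57]
ft_force: [0.8, 0.7, 0.3]
opening: 0.44
grip_force: 30.0
```

>>> servo_tool --moves '[0, 0, -0.008, 0, 0, 0, 0, -0.008, 0, 0, 0, 0, -0.008, 0, 0.7, 0, 0, -0.008, 0, 0.7, 0, 0, -0.008, 0, 0.7, 0, 0, -0.008, 0, 0.7, 0, 0, -0.008, 0, 0.7, 0, 0, -0.008, 0, 0.7, 0, 0, -0.008, 0, 0.7, 0, 0, -0.008, 0, 0.7]'

```text
t: 16.35
eef_pos: [583.8, -83.8, 20.9]
tcp_rot: [3.141, 0.0, 1.571]
ft_force: [0.6, -0.2, 0.1]
opening: 0.699
grip_force: 0.0
```

>>> servo_tool --moves '[0, 0, 0.1, 0, 0.7, 0, 0, 0.2, 0, 0.7, 0, 0, 0.3, 0, 0.7, 0, 0, 0.4, 0, 0.7, 0, -0.3, 0.6, 0, 0.7, 0, -0.3, 0.6, 0, 0.7, 0, -0.3, 0.6, 0, 0.7, 0, -0.3, 0.6, 0, 0.7, 0, -0.3, 0.6, 0, 0.7]'

```text
t: 17.1
eef_pos: [584.3, -207.3, 263.4]
tcp_rot: [3.138, 0.002, 1.568]
ft_force: [0.5, 0.3, -0.0]
opening: 0.7
grip_force: 0.0
```

```bash
python3 snap.py w5; python3 - <<'E'
from loc import *
from cell import *
c=load("w5.npz")
show("mat",mat(c,(584,-84)));show("cone foot",foot(c,(584,-84),45,7,130,13));show("cone tip",foot(c,(584,-84),45,107,130,113));show("ring",foot(c,(584,-84),45,58,80,67))
P=fpts(c);r=np.hypot(P[...,0]-584,P[...,1]+84);h=cv2.cvtColor(c["im"],cv2.COLOR_BGR2HSV)
m=(r<30)&(h[...,1]>110)&(h[...,0]<18)&(P[...,2]>20)
Q=P[m];A=np.c_[Q[:,:2]-[584,-84],np.ones(len(Q))];k=np.linalg.lstsq(A,Q[:,2],rcond=None)[0];print("ring top plane",len(Q),k,np.percentile(Q[:,2],[5,50,95]))
x,y=pix(c,(584,-84,60));cv2.imwrite("pics/w5c.png",cv2.resize(c["im"][y-40:y+40,x-50:x+50],None,fx=6,fy=6,interpolation=cv2.INTER_CUBIC))
E
```

```text
17.15 [ 583.8 -205.3  261.6] [3.140e+00 1.000e-03 1.568e+00] 0.055597085461693396 cam [ 582.9 -142.3  470.2]
mat [585.  -83.7] rect [585.2 -84.2] [73.6 73. ] 89.8 circ [585.  -83.7] 37.7
cone foot [583.7 -81.2] rect [583.6 -80.9] [53.3 47. ] 89.8 circ [584.4 -80.9] 27.7
cone tip [583.8 -84.6] rect [584.1 -85.3] [11.1 11.9] 89.8 circ [583.5 -84.6] 6.4
ring [583.5 -84.8] rect [583.5 -85.4] [41.5 38.8] 89.8 circ [584.2 -84.9] 21.3
ring top plane 358 [4.29914685e-02 1.94766720e-01 6.11824560e+01] [34.88768364 64.56380812 66.64175327]
```

View pics/w5c.png

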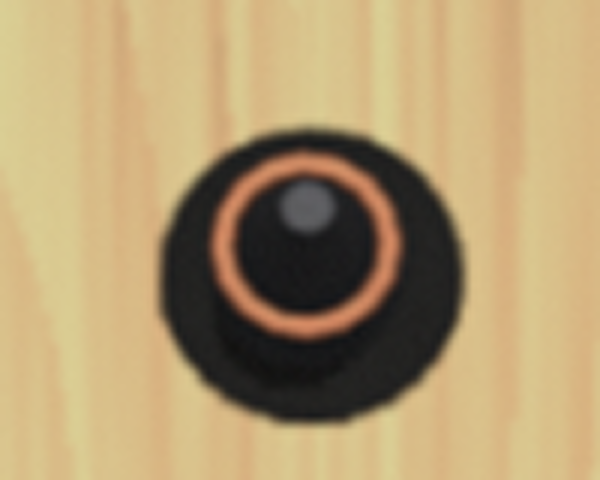

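The ring sits level round the cone, top at about 66 mm as expected, and is concentric at crop (307,245). Next, the dapping block at (430.2,142.9), turned 34.4°.

>>> servo_tool --moves '[-0.384, 0.867, 0, 0.191, 0.9, -0.384, 0.867, 0, 0.191, 0.9, -0.384, 0.867, 0, 0.191, 0.9, -0.384, 0.867, 0, 0.191, 0.9, -0.384, 0.867, 0, 0.191, 0.9, -0.384, 0.867, 0, 0.191, 0.9, -0.384, 0.867, 0, 0.191, 0.9, -0.384, 0.867, 0, 0.191, 0.9, -0.384, 0.867, 0, 0.191, 0.9, -0.384, 0.867, 0, 0.191, 0.9, -0.384, 0.867, 0, 0.191, 0.9, -0.384, 0.867, 0, 0.191, 0.9]'

```text
t: 18.15
eef_pos: [429.8, 143.4, 260.3]
tcp_rot: [-3.141, -0.0, 2.173]
ft_force: [-0.5, -0.9, 0.2]
opening: 0.899
grip_force: 0.0
```

>>> servo_tool --moves '[0, 0, -0.1, 0, 0.9, 0, 0, -0.2, 0, 0.9, 0, 0, -0.3, 0, 0.9, 0, 0, -0.4, 0, 0.9, 0, 0, -0.5, 0, 0.9, 0, 0, -0.57, 0, 0.9, 0, 0, -0.63, 0, 0.9, 0, 0, -0.68, 0, 0.9, 0, 0, -0.71, 0, 0.9, 0, 0, -0.72, 0, 0.9]'

```text
t: 18.98
eef_pos: [429.7, 141.5, -29.4]
tcp_rot: [-3.138, -0.001, 2.169]
ft_force: [-1.0, -0.3, -1.4]
opening: 0.901
grip_force: 0.0
```

>>> servo_tool --moves '[0, 0, 0, 0, 0, 0, 0, 0, 0, 0, 0, 0, 0, 0, 0, 0, 0, 0, 0, 0, 0, 0, 0, 0, 0, 0, 0, 0, 0, 0, 0, 0, 0, 0, 0, 0, 0, 0, 0, 0, 0, 0, 0, 0, 0]'

```text
t: 19.73
eef_pos: [430.4, 143.1, -26.6]
tcp_rot: [3.141, 0.0, 2.171]
ft_force: [-0.3, -1.8, 6.4]
opening: 0.525
grip_force: 30.0
```

>>> servo_tool --moves '[0, 0, 0.08, 0, 0, 0, 0, 0.17, 0, 0, 0, 0, 0.25, 0, 0, 0.422, 0.122, 0.25, -0.212, 0, 0.422, 0.122, 0.25, -0.212, 0, 0.422, 0.122, 0.25, -0.212, 0, 0.422, 0.122, 0.25, -0.212, 0, 0.422, 0.122, 0.25, -0.212, 0, 0.422, 0.122, 0.25, -0.212, 0, 0.422, 0.122, 0.25, -0.212, 0, 0.422, 0.122, 0.25, -0.212, 0, 0.422, 0.122, 0.25, -0.212, 0]'

```text
t: 20.73
eef_pos: [598.3, 191.7, 72.6]
tcp_rot: [-3.141, 0.0, 1.507]
ft_force: [-0.1, -0.6, -5.0]
opening: 0.525
grip_force: 30.0
```

>>> servo_tool --moves '[0, 0, -0.06, 0, 0, 0, 0, -0.12, 0, 0, 0, 0, -0.16, 0, 0, 0, 0, -0.18, 0, 0, 0, 0, -0.188, 0, 0, 0, 0, -0.192, 0, 0, 0, 0, -0.194, 0, 0, 0, 0, -0.194, 0, 0]'

```text
t: 21.4
eef_pos: [599.5, 191.9, -3.9]
tcp_rot: [3.14, -0.0, 1.505]
ft_force: [-0.0, -0.5, -4.7]
opening: 0.526
grip_force: 30.0
```

>>> servo_tool --moves '[0, 0, -0.001, 0, 0, 0, 0, -0.002, 0, 0, 0, 0, -0.002, 0, 0, 0, 0, -0.002, 0, 0.9, 0, 0, -0.002, 0, 0.9, 0, 0, -0.002, 0, 0.9, 0, 0, -0.002, 0, 0.9, 0, 0, -0.002, 0, 0.9, 0, 0, -0.002, 0, 0.9, 0, 0, -0.002, 0, 0.9]'

```text
t: 22.23
eef_pos: [599.0, 191.8, -5.6]
tcp_rot: [3.141, 0.0, 1.505]
ft_force: [-0.4, -0.7, 0.7]
opening: 0.894
grip_force: 0.0
```

>>> servo_tool --moves '[0, 0, 0.1, 0, 0.9, 0, 0, 0.2, 0, 0.9, 0, 0, 0.3, 0, 0.9, 0, 0, 0.4, 0, 0.9, 0, 0, 0.5, 0, 0.9, 0, -0.2, 0.7, 0.02, 0.9, 0, -0.2, 0.7, 0.02, 0.9, 0, -0.2, 0.7, 0.02, 0.9, 0, -0.2, 0.7, 0.02, 0.9, 0, -0.2, 0.7, 0.02, 0.9]'

```text
t: 23.07
eef_pos: [599.3, 111.0, 275.4]
tcp_rot: [3.139, -0.0, 1.566]
ft_force: [0.6, 0.6, -0.8]
opening: 0.898
grip_force: 0.0
```

```bash
python3 snap.py w6; python3 - <<'E'
from loc import *
c=load("w6.npz")
show("bench",foot(c,(599,192),65,14,75,22));show("dap",foot(c,(599,192),65,52,75,62));show("dish",foot(c,(416,299),40,8,30,18));show("mat",mat(c,(601,71)));
P=fpts(c);x,y=pix(c,(416,299,10));print(P[y,x],x,y)
E
```

```text
23.1167 [598.8 111.8 274. ] [-3.141 -0.     1.567] 0.023390596176046222 cam [598.3 175.5 482.4]
bench [599.9 191.3] rect [600.1 191.3] [80.1 79.8] 86.8 circ [599.7 191. ] 54.9
dap [598.9 190.4] rect [598.8 190.6] [49.4 50.9] 85.9 circ [598.8 190.8] 33.5
dish [417.2 298. ] rect [417.4 297.7] [55.7 57.7] 41.5 circ [417.9 299. ] 30.1
mat [601.1  71.4] rect [601.2  71. ] [75.6 74.6] 44.7 circ [601.2  71.5] 38.4
[412.50577239 301.31546981   4.78987168] 137 52
```

The dapping block is centred on the bench block to within 1 mm and square to it. The dish is at (416.5,298.5); its middle reads 4-5 mm deep, so it is open side up.

>>> servo_tool --moves '[-0.457, 0.467, -0.4, 0, 0.9, -0.457, 0.467, -0.4, 0, 0.9, -0.457, 0.467, -0.4, 0, 0.9, -0.457, 0.467, -0.4, 0, 0.9, -0.457, 0.467, -0.4, 0, 0.9, -0.457, 0.467, -0.4, 0, 0.9, -0.457, 0.467, -0.4, 0, 0.9, -0.457, 0.467, -0.4, 0, 0.9, -0.457, 0.467, -0.5, 0, 0.9, -0.457, 0.467, -0.6, 0, 0.9, -0.457, 0.467, -0.68, 0, 0.9, -0.457, 0.467, -0.73, 0, 0.9]'

```text
t: 24.12
eef_pos: [414.1, 298.3, -21.3]
tcp_rot: [-3.138, 0.002, 1.569]
ft_force: [-0.2, -0.0, -0.1]
opening: 0.899
grip_force: 0.0
```

>>> servo_tool --moves '[0, 0, -0.02, 0, 0.9, 0, 0, -0.035, 0, 0.9, 0, 0, -0.037, 0, 0, 0, 0, -0.037, 0, 0, 0, 0, -0.037, 0, 0, 0, 0, -0.037, 0, 0, 0, 0, -0.037, 0, 0, 0, 0, -0.037, 0, 0, 0, 0, -0.037, 0, 0, 0, 0, -0.037, 0, 0]'

```text
t: 24.95
eef_pos: [416.6, 298.8, -31.5]
tcp_rot: [3.14, -0.001, 1.568]
ft_force: [-0.6, -0.2, 6.8]
opening: 0.584
grip_force: 30.0
```

>>> servo_tool --moves '[0, 0, 0.1, 0, 0, 0, 0, 0.2, 0, 0, 0, 0, 0.275, 0, 0, 0.457, -0.269, 0.275, 0, 0, 0.457, -0.269, 0.275, 0, 0, 0.457, -0.269, 0.275, 0, 0, 0.457, -0.269, 0.275, 0, 0, 0.457, -0.269, 0.275, 0, 0, 0.457, -0.269, 0.275, 0, 0, 0.457, -0.269, 0.275, 0, 0, 0.457, -0.269, 0.275, 0, 0, 0.457, -0.269, 0.275, 0, 0]'

```text
t: 25.95
eef_pos: [597.7, 191.7, 77.7]
tcp_rot: [-3.141, 0.0, 1.568]
ft_force: [-0.2, -0.5, -1.5]
opening: 0.588
grip_force: 30.0
```

>>> servo_tool --moves '[0, 0, -0.04, 0, 0, 0, 0, -0.08, 0, 0, 0, 0, -0.1, 0, 0, 0, 0, -0.11, 0, 0, 0, 0, -0.114, 0, 0, 0, 0, -0.117, 0, 0, 0, 0, -0.117, 0, 0, 0, 0, -0.117, 0, 0]'

```text
t: 26.62
eef_pos: [599.2, 191.1, 31.5]
tcp_rot: [3.141, -0.0, 1.568]
ft_force: [-0.2, -1.0, -0.3]
opening: 0.587
grip_force: 30.0
```

>>> servo_tool --moves '[0, 0, -0.001, 0, 0, 0, 0, -0.002, 0, 0, 0, 0, -0.003, 0, 0, 0, 0, -0.003, 0, 0.9, 0, 0, -0.003, 0, 0.9, 0, 0, -0.003, 0, 0.9, 0, 0, -0.003, 0, 0.9, 0, 0, -0.003, 0, 0.9, 0, 0, -0.003, 0, 0.9, 0, 0, -0.003, 0, 0.9]'

```text
t: 27.45
eef_pos: [599.0, 191.0, 29.6]
tcp_rot: [3.142, 0.0, 1.568]
ft_force: [0.2, -0.4, 0.3]
opening: 0.897
grip_force: 0.0
```

>>> servo_tool --moves '[0, 0, 0.1, 0, 0.9, 0, 0, 0.2, 0, 0.9, 0, 0, 0.3, 0, 0.9, 0, 0, 0.4, 0, 0.9, 0, 0, 0.5, 0, 0.9, -0.25, -0.5, 0.6, 0, 0.8, -0.25, -0.5, 0.6, 0, 0.8, -0.25, -0.5, 0.6, 0, 0.8, -0.25, -0.5, 0.6, 0, 0.8, -0.25, -0.5, 0.6, 0, 0.8, -0.25, -0.5, 0.6, 0, 0.8, -0.25, -0.5, 0.6, 0, 0.8]'

```text
t: 28.45
eef_pos: [497.8, -11.7, 270.9]
tcp_rot: [3.14, 0.001, 1.564]
ft_force: [0.6, 0.4, 0.6]
opening: 0.799
grip_force: 0.0
```

```bash
python3 snap.py w7; python3 - <<'E'
from loc import *
c=load("w7.npz")
show("bench",foot(c,(599,192),65,14,90,22));show("dish",foot(c,(599,192),45,74,95,80));show("mat",mat(c,(601,71)));show("pot",foot(c,(445,-2),45,42,60,48))
show("potfoot",foot(c,(445,-2),45,5,60,36))
E
```

```text
28.5 [498.6 -10.3 270.4] [3.14  0.    1.565] 0.04448113505915927 cam [497.1  53.  477.8]
bench [600.6 193.8] rect [601.2 196.6] [93.9 84.3] 86.8 circ [598.3 191.9] 56.1
dish [598.  190.3] rect [597.8 190.2] [57.  55.2] 57.1 circ [597.8 190. ] 28.9
mat [600.8  71.1] rect [600.6  71.2] [72.9 73.5] 0.5 circ [600.6  71.1] 37.7
pot [444.8  -2.5] rect [444.8  -2.4] [44.9 44.9] 10.7 circ [443.9  -2. ] 23.7
potfoot [444.1  -3.4] rect [443.4  -4.1] [47.1 47.1] 89.0 circ [444.2  -3.3] 25.4
```

The dish is centred on the block top at (598,190.3). The pot is at (444.5,-2.5).

>>> servo_tool --moves '[-0.136, 0.016, -0.1, 0, 0.8, -0.136, 0.016, -0.2, 0, 0.8, -0.136, 0.016, -0.3, 0, 0.8, -0.136, 0.016, -0.4, 0, 0.8, -0.136, 0.016, -0.5, 0, 0.8, -0.136, 0.016, -0.58, 0, 0.8, -0.136, 0.016, -0.65, 0, 0.8, -0.136, 0.016, -0.7, 0, 0.8, -0.136, 0.016, -0.73, 0, 0.8, -0.136, 0.016, -0.747, 0, 0.8, -0.136, 0.016, -0.747, 0, 0.8]'

```text
t: 29.42
eef_pos: [444.3, -1.8, -30.5]
tcp_rot: [-3.139, -0.0, 1.568]
ft_force: [-0.2, 0.6, 0.2]
opening: 0.799
grip_force: 0.0
```

>>> servo_tool --moves '[0, 0, 0, 0, 0, 0, 0, 0, 0, 0, 0, 0, 0, 0, 0, 0, 0, 0, 0, 0, 0, 0, 0, 0, 0, 0, 0, 0, 0, 0, 0, 0, 0, 0, 0, 0, 0, 0, 0, 0, 0, 0, 0, 0, 0]'

```text
t: 30.17
eef_pos: [445.0, -2.6, -28.6]
tcp_rot: [3.14, 0.0, 1.567]
ft_force: [-0.7, 0.3, 7.0]
opening: 0.487
grip_force: 30.0
```

>>> servo_tool --moves '[0, 0, 0.08, 0, 0, 0, 0, 0.17, 0, 0, 0, 0, 0.25, 0, 0, 0.39, 0.184, 0.25, 0, 0, 0.39, 0.184, 0.25, 0, 0, 0.39, 0.184, 0.25, 0, 0, 0.39, 0.184, 0.25, 0, 0, 0.39, 0.184, 0.25, 0, 0, 0.39, 0.184, 0.25, 0, 0, 0.39, 0.184, 0.25, 0, 0, 0.39, 0.184, 0.25, 0, 0]'

```text
t: 31.08
eef_pos: [599.2, 70.5, 70.6]
tcp_rot: [-3.14, 0.0, 1.567]
ft_force: [0.3, 0.5, -0.3]
opening: 0.485
grip_force: 30.0
```

>>> servo_tool --moves '[0, 0, -0.08, 0, 0, 0, 0, -0.15, 0, 0, 0, 0, -0.2, 0, 0, 0, 0, -0.225, 0, 0, 0, 0, -0.235, 0, 0, 0, 0, -0.239, 0, 0, 0, 0, -0.241, 0, 0, 0, 0, -0.241, 0, 0]'

```text
t: 31.75
eef_pos: [601.1, 71.0, -24.5]
tcp_rot: [3.14, -0.0, 1.568]
ft_force: [-0.8, -0.6, -0.6]
opening: 0.486
grip_force: 30.0
```

>>> servo_tool --moves '[0, 0, -0.001, 0, 0, 0, 0, -0.002, 0, 0, 0, 0, -0.003, 0, 0, 0, 0, -0.003, 0, 0, 0, 0, -0.003, 0, 0.8, 0, 0, -0.003, 0, 0.8, 0, 0, -0.003, 0, 0.8, 0, 0, -0.003, 0, 0.8, 0, 0, -0.003, 0, 0.8, 0, 0, -0.003, 0, 0.8, 0, 0, -0.003, 0, 0.8]'

```text
t: 32.67
eef_pos: [600.6, 71.0, -26.8]
tcp_rot: [3.142, -0.0, 1.568]
ft_force: [0.9, -1.0, -0.0]
opening: 0.798
grip_force: 0.0
```

>>> servo_tool --moves '[0, 0, 0.1, 0, 0.8, 0, 0, 0.2, 0, 0.8, 0, 0, 0.3, 0, 0.8, 0, 0, 0.4, 0, 0.8, 0, 0, 0.5, 0, 0.8, 0, -0.55, 0.85, 0, 0.8, 0, -0.55, 0.85, 0, 0.8, 0, -0.55, 0.85, 0, 0.8, 0, -0.55, 0.85, 0, 0.8, 0, -0.55, 0.85, 0, 0.8, 0, -0.55, 0.85, 0, 0.8, 0, -0.55, 0.85, 0, 0.8]'

```text
t: 33.67
eef_pos: [601.0, -153.5, 316.6]
tcp_rot: [3.137, 0.002, 1.565]
ft_force: [-0.0, 0.2, -0.5]
opening: 0.803
grip_force: 0.0
```

```bash
python3 snap.py w8; python3 - <<'E'
from loc import *
c=load("w8.npz")
for n,a in dict(bench=((599,192),65,14,100,22),dish=((599,192),45,74,95,80),pot=((601,71),45,44,65,51),tip=((584,-84),45,107,130,113),ring=((584,-84),45,58,80,67)).items(): show(n,foot(c,*a))
cv2.imwrite("pics/w8b.png",cv2.resize(c["im"][0:230,180:400],None,fx=2.6,fy=2.6))
E
```

```text
33.7167 [ 601.  -152.9  315.8] [3.138e+00 2.000e-03 1.564e+00] 0.07876836634222112 cam [599.7 -88.5 523.4]Traceback (most recent call last):
  File "<stdin>", line 3, in <module>
  File "loc.py", line 7, in foot
    b=blob(c,m,zp,pix(c,(*X,zp)),70); return b
  File "h.py", line 28, in blob
    k=max(cs,key=cv2.contourArea); M=cv2.moments(k); px=(M["m10"]/M["m00"],M["m01"]/M["m00"])
ValueError: max() iterable argument is empty
```

The bench is out of that frame, so I'll skip it here and check the stack in the side view.

```bash
python3 - <<'E'
from loc import *
from cell import *
c=load("w8.npz")
for n,a in dict(pot=((601,71),45,44,65,51),tip=((584,-84),45,107,130,113),ring=((584,-84),45,58,80,67)).items(): show(n,foot(c,*a))
show("mat_block",mat(c,(601,71)))
im,d=read_camera("side");cv2.imwrite("pics/sD.png",cv2.resize(im[110:280,230:400],None,fx=3.5,fy=3.5,interpolation=cv2.INTER_CUBIC))
E
```

```text
pot [600.6  69.4] rect [600.6  69.1] [46.  44.6] 89.6 circ [600.1  69.7] 24.2
tip [583.6 -83.3] rect [583.9 -83.4] [10.7 10.7] 44.0 circ [583.5 -83.5] 5.9
ring [583.8 -84.2] rect [584.4 -84.4] [40.  39.6] 89.3 circ [583.7 -84. ] 20.8
mat_block [602.1  56.8] rect [601.2  65. ] [74.2 63.5] 4.0 circ [601.4  70.7] 37.8
```

View pics/sD.png

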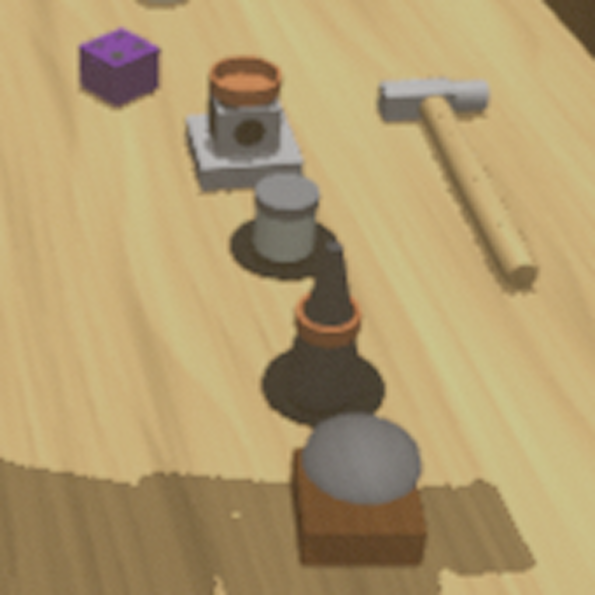

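The side view shows everything in place: the dish open side up on the dapping block at (245,100), the pot on mat_block at (285,220), and the cone with its ring on mat_stake at (325,330). The gripper is well clear, so I'm handing in.

```bash
python3 -c "
from cell import *
print(job_done())"
```

```text
the job is handed in; nothing more can be done
None
```

I set out the bench as asked, in the order asked, and handed it in at about 34 s. In the last measurements every piece stood within about 2 mm of the middle of its place, with the gripper clear of everything.

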